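# Switch on the desk power unit with its push-and-turn knob

### The job

Switch on the desk's power unit, the sloped metal box whose knob has a raised straight bar across a round skirt: push the spring knob in, turn it clockwise past its safety stop as far as it goes, then let go so that it springs back out. Leave the round volume dial on another such box and the other things on the desk as they are.

Things in the scene. Friction and masses are not known exactly. Their poses are not given: they have to be found in the camera images.
- power_unit: Fixed aluminium box, 140 (along the slope) x 130 x 45 mm, its grey panel sloping 30 deg, low edge to its -x (towards the robot), on a black stand; 109 mm high at the rear top edge. Origin: on the desk under its middle; z up, x to the high edge. It carries the push-and-turn knob. White dot on the panel: off; white dash 80 deg clockwise: on. The order of the three boxes varies.
- power_grip (a point): Middle of the power knob's bar, on the knob's axis, 30 mm off the panel at rest. Moves and turns with it: z out of the panel along the axis, x along the bar to its white-marked end. Black bar 50 mm long (x), 14 thick (y), 28 tall: from the round steel skirt (60 mm across, 6 thick; its upper face 14 mm behind this point) to 14 mm in front. Under the skirt: 10 mm gap to the panel.
- power_push (a joint): How far the power knob is pushed in along its axis, towards the panel, m: 0 at rest (out), 0.008 fully in. A spring returns it: about 4 N at the start, 9 N fully in.
- power_turn (a joint): Knob angle, rad, growing clockwise looking at the panel: 0 off, 1.4 on, firm stops at both. A hidden safety stop blocks it at about 0.31 unless pushed in by over 5 mm; it can spring out again only beyond about 0.9. Friction 0.04 N m; stays where left. At 0 the bar's white end points 40 deg anticlockwise of up the slope, at 1.4 40 deg clockwise of it.
- volume_unit: Fixed aluminium box, 140 (along the slope) x 130 x 45 mm, its grey panel sloping 30 deg, low edge to its -x (towards the robot), on a black stand; 109 mm high at the rear top edge. Origin: on the desk under its middle; z up, x to the high edge. It carries the volume dial in the panel's middle: plain round black knob, no bar, 48 mm across, 32 mm tall.
- volume_mark (a point): Point on the rim of the volume dial's top, 20 mm off its axis, by its white mark; it moves when the dial is turned. The dial turns easily and is not to be turned.
- hub_unit: Fixed aluminium box, 140 (along the slope) x 130 x 45 mm, its grey panel sloping 30 deg, low edge to its -x (towards the robot), on a black stand; 109 mm high at the rear top edge. Origin: on the desk under its middle; z up, x to the high edge. It has three low round caps (22 mm across, 7 tall) and three dark slots; nothing to operate.
- mouse: Loose white computer mouse, 105 x 60 x 36 mm, origin under its middle on the desk, long side along its x.
- plant: Loose small potted plant, white pot 64 mm across, 95 mm high over all, origin under the pot's middle.
- headset: Loose headset with grey cups and black band lying on the desk, about 135 x 210 x 72 mm; origin on the desk midway between its two ear cups, which stand 80 mm to either side along its y; the band curves towards its x.
Not all that is in view belongs to the job. Leave any brown, orange or red look-alike of the power_unit alone.

How it is judged:
On the way, in this order (a step that is already met when the one before it is completed fails the run):
1. the power knob is pushed in (by more than 4 mm) (value of joint power_push above 0.004 m), for 0.1 s.
2. the knob is turned past its safety stop to on (beyond 1.2 rad) (value of joint power_turn above 1.2 rad), for 0.1 s.
At the end, for the whole second after the job is handed in: the power knob stands at on (turned beyond 1.2 of its 1.4 rad) and has sprung out again (pushed in by less than 1.5 mm); the volume dial is as it was (its mark moved by less than 8 mm) and mouse, plant and headset have moved by less than 30 mm (value of joint power_turn above 1.2 rad and value of joint power_push below 0.0015 m and distance of volume_mark from where it was at the start of the episode below 0.008 m and distance of each of mouse, plant, headset from where it was at the start of the episode below 0.03 m); the robot touches nothing.
It fails at once if the volume dial is turned (its mark moves by more than 8 mm) (distance of volume_mark from where it was at the start of the episode above 0.008 m).
It fails at once if mouse, plant or headset is shoved by more than 30 mm (distance of any of mouse, plant, headset from where it was at the start of the episode above 0.03 m).
It also fails if it takes over 35 s, if anything falls off the work surface, if the arm or the gripper's body presses on something with over 40 N, if the wrist force passes 120 N, or if a joint passes its speed limit or range.

### The arm

A 7-joint arm with a two-finger parallel gripper is mounted at the origin on the work surface. World frame = base frame: x ahead of the robot, y to its left, z up, the work surface at z = 0. Lengths are in m, angles in rad, forces in N, time in s.
With the tool pointing down it reaches from about 0.425 to 1.025 m from the base axis. Payload 3.6 kg.
Tool frame: the origin (TCP) lies at the very end of the fingers, on their centre line; the grasp point (between the pads) lies 19 mm behind it; x points along the fingers, y is the direction in which the jaws open and shut, and the axes are right-handed (so a half turn about x gives the same grasp; the last joint's range is limited). The gripper opens to 85 mm and grips with 20 to 120 N. Pads are 22 mm wide; open, the fingers measure 114 mm over their backs; the gripper's body (76 mm by 85 mm) begins 54 mm behind the grasp point. The pads swing forward as they close: fully open they stand 13 mm farther back than shut.
Start: joints at [1.117, 0.591, 0.048, 1.609, -0.033, 0.943, -0.034], TCP at [0.255, -0.679, 0.231] pointing down, gripper open.
Joint ranges: [-2.69, 2.69], [-0.47, 2.24], [-1.27, 1.36], [0.19, 2.51], [-1.53, 4.68], [0.08, 2.07], [-3.09, 3.09]. Speed limits (rad/s): [2.57, 2.57, 3.14, 3.14, 3.14, 3.14, 3.14].

### API

Orientations are given as a unit quaternion [x, y, z, w].
In Python, from plant import observe, imaging, ctrl gives the robot as it stands.
- The arm moves only by the tool move_arm, never from a script. Its arguments are lists of equal length, an entry for each row: "dp": the shift along the tool's x, y, z in mm, a list of three; "spin": the turn about the tool's x in rad. A call has 1 to 5 rows; each row shifts and turns the commanded pose from where the row before left it, along the tool's axes as they then stand; what a row does not reach is not made up. A row lasts 1/8 s, in which the tool goes at most 62.5 mm and 10.7 degrees, less where a joint would pass 70% of its speed; a pose out of reach is approached as far as the arm can. A call is refused whole if a number of a shift passes 62.5 or a number of a turn 0.188, either way. A call with a gripper value outside its range is refused whole. "fingers" is the opening, from 0 (shut) to 1 (fully open), set as the call begins (left out, the last holds). The fingers move at their own pace and stop on an object; the grip force is fixed at half the most. Time passes only in rows, so rows that do not move let the fingers close. It gives the time, the measured TCP pose, the force and the opening at its end, in the units of the state.
- observe(): the state, without advancing time (a new reading comes with each control period).
- imaging.grab_frame(name): name is "side" or "top" or "wrist"; returns a dict with "img" (400x640x3 uint8, red, green, blue), "vertical_fov" (degrees; the focal length in pixels is half the picture's height over the tangent of half this angle, whatever the lens; pixels are square), "cx", "cy" (the principal point, pixels), "k1" (the pictures are not rectified: a ray, as slopes to the right and down, at radius r is drawn at 1 + k1 r^2 times it, then the intrinsics apply), "cam_to_world" (4x4, takes a point from camera to world coordinates). Camera axes: x right, y up, looking along -z (the intrinsics and any distortion apply to the point x, -y, -z); pixel columns grow to the right and rows downward; lengths in m; the calibration is good to about 2 mm. A picture is of the moment at which its call begins. There is no depth.
- ctrl.finish_job(): hands the job in, once; it reports no verdict.
The state is a dict: "time": time; "joints": joint angles; "dq": joint speeds; "tau": joint torques, N m; "eef_pos": TCP position; "tool_rot": TCP orientation; "ft_force": force on the tool from outside, world axes, zero at the start; "torque": the same for the moment, N m; "opening": finger opening in m.
Only numpy, scipy, OpenCV 4.12 (cv2) and the standard library are available. Lean on these libraries where they do the work, as an engineer would, in place of code of your own. Each camera call takes 0.05 s, during which the arm holds its last target.

## Working session

There is one attempt and no reset: what is moved stays moved. The work goes in short steps, Python scripts to look and compute and a tool call to move; the robot and the scene stay as the last step left them, time stands still between calls to the robot, and variables do not carry over. Pictures are saved under pics/ and viewed, and the job is handed in when it is done.

Besides the shell and the picture viewer there is one more tool, called after ">>>" by a JSON object that holds its "api" and its "payload". move_arm: Moves the arm, as the interface text tells. Its arguments: {"type":"object","properties":{"dp":{"type":"array","items":{"type":"array","items":{"type":"number"}}},"spin":{"type":"array","items":{"type":"number"}},"fingers":{"type":"number"}},"required":["dp","spin"]}

```bash
ls; mkdir -p pics; python3 - <<'E'
from plant import observe, imaging, ctrl
import cv2
s=observe(); print(s)
for n in ["side","top","wrist"]:
    f=imaging.grab_frame(n); cv2.imwrite(f"pics/{n}0.png",f["img"][...,::-1]); print(n,f["vertical_fov"],f["cx"],f["cy"],f["k1"],f["cam_to_world"])
E
```

```text
pics
{'time': 0.0, 'joints': array([ 1.11751924,  0.59210873,  0.04826884,  1.60984071, -0.03330431,
        0.94268021, -0.03369802]), 'dq': array([ 1.22969767e-04,  2.30016912e-04,  5.68332017e-04, -1.67351834e-03,
       -1.00194126e-03,  9.79448553e-05, -2.98624208e-04]), 'tau': array([ 1.07082011e-03, -5.48685622e+01,  1.54635407e+00, -1.98124337e+01,
        9.22219071e-03,  8.85779271e-03,  8.48367137e-06]), 'eef_pos': array([ 0.25498083, -0.67779564,  0.23014073]), 'tool_rot': array([-0.69551183, -0.1273212 ,  0.69586729, -0.12578283]), 'ft_force': array([-0.42917914,  0.61656256,  0.43708104]), 'torque': array([ 0.01900075, -0.05047438,  0.00282981]), 'opening': 0.08531538507699576}
side 45.16615338260727 319.5034865330048 207.8704325572301 -0.15031945299146726 [[ 0.99350337  0.0759209  -0.08477665  0.38011366]
 [-0.11271201  0.55355002 -0.82515355 -1.4231352 ]
 [-0.01571828  0.82934817  0.55851101  1.02319087]
 [ 0.          0.          0.          1.        ]]
top 47.388327123889255 322.18709155588044 199.32119459144232 0.007194769481464189 [[-0.06718427  0.97620014 -0.20620273  0.20895802]
 [-0.9977227  -0.06697013  0.00802618 -0.04159383]
 [-0.00597427  0.20627237  0.97847637  1.70572162]
 [ 0.          0.          0.          1.        ]]
wrist 69.92216783988897 316.90548293389423 198.1119759938208 0.011212320115803856 [[ 0.35233694  0.9019762   0.24959491  0.31785371]
 [-0.93587061  0.340204    0.09169206 -0.65298637]
 [-0.00220913 -0.26589504  0.96399945  0.37226242]
 [ 0.          0.          0.          1.        ]]
```

View pics/side0.png

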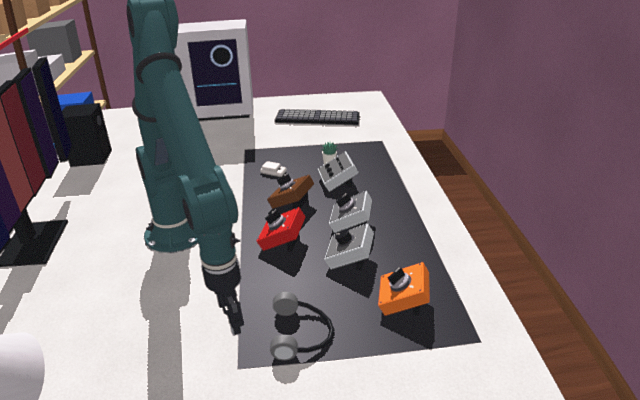

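View pics/top0.png

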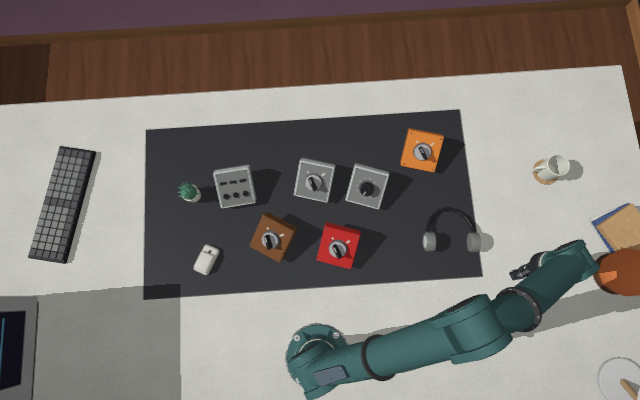

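View pics/wrist0.png

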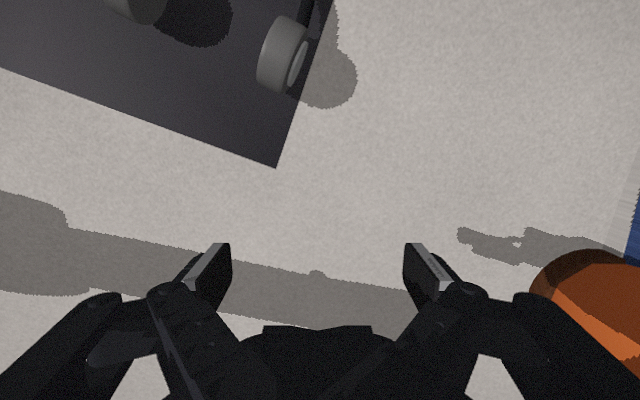

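The power unit is the middle grey box, at about (315,182) in the top view. The volume dial is at (367,187) and the hub at (236,187). I'll zoom in on the knob.

```bash
cat > h.py <<'E'
import numpy as np, cv2
from plant import observe, imaging, ctrl
from scipy.spatial.transform import Rotation as R
def K(f):
    h=f["img"].shape[0]; F=h/2/np.tan(np.radians(f["vertical_fov"])/2)
    return np.array([[F,0,f["cx"]],[0,F,f["cy"]],[0,0,1.]]), np.array([f["k1"],0,0,0,0.])
def ray(f,uv):
    k,d=K(f); p=cv2.undistortPoints(np.array([[uv]],float),k,d)[0,0]
    T=f["cam_to_world"]; v=T[:3,:3]@np.array([p[0],-p[1],-1]); return T[:3,3],v/np.linalg.norm(v)
def onz(f,uv,z):
    o,v=ray(f,uv); return o+v*(z-o[2])/v[2]
def tri(*obs):
    A=np.zeros((3,3));b=np.zeros(3)
    for f,uv in obs:
        o,v=ray(f,uv);P=np.eye(3)-np.outer(v,v);A+=P;b+=P@o
    x=np.linalg.solve(A,b); res=[np.linalg.norm((np.eye(3)-np.outer(ray(*q)[1],ray(*q)[1]))@(x-ray(*q)[0])) for q in obs]
    return x,res
def proj(f,p):
    k,d=K(f);T=f["cam_to_world"];c=T[:3,:3].T@(np.array(p)-T[:3,3])
    return cv2.projectPoints(np.array([[c[0],-c[1],-c[2]]]),np.zeros(3),np.zeros(3),k,d)[0].ravel()
E
python3 - <<'E'
from h import *
s=observe();print(R.from_quat(s["tool_rot"]).as_matrix().round(4))
a=imaging.grab_frame("top")["img"][145:220,280:400,::-1]
cv2.imwrite("pics/topz.png",cv2.resize(a,None,fx=6,fy=6,interpolation=cv2.INTER_CUBIC))
a=imaging.grab_frame("side")["img"][180:275,315:385,::-1]
cv2.imwrite("pics/sidez.png",cv2.resize(a,None,fx=6,fy=6,interpolation=cv2.INTER_CUBIC))
E
```

```text
[[-7.000e-04  3.521e-01 -9.360e-01]
 [ 1.600e-03 -9.360e-01 -3.521e-01]
 [-1.000e+00 -1.800e-03  1.000e-04]]
```

View pics/topz.png

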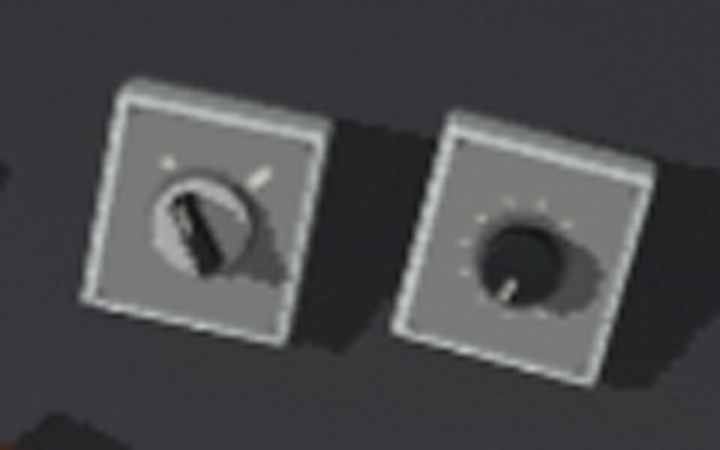

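View pics/sidez.png

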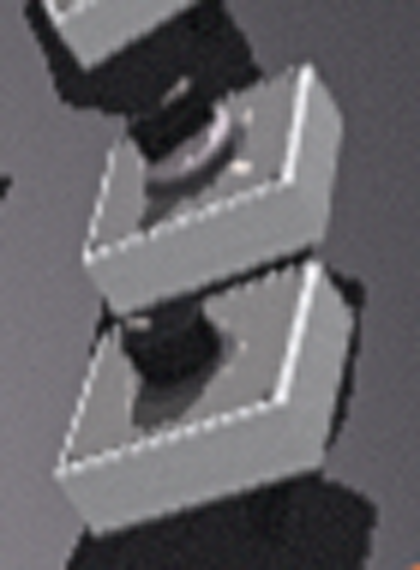

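```bash
python3 - <<'E'
from h import *
f=imaging.grab_frame("top"); img=f["img"]; hsv=cv2.cvtColor(img,cv2.COLOR_RGB2HSV)
m=((hsv[...,2]>85)&(hsv[...,1]<50)).astype(np.uint8)
m[:145]=0;m[225:]=0;m[:,:288]=0;m[:,341:]=0
cs,_=cv2.findContours(m,0,1);c=max(cs,key=cv2.contourArea);print(cv2.contourArea(c),cv2.boundingRect(c))
q=cv2.approxPolyDP(c,4,True)[:,0];print(q.tolist())
q=q.astype(float)
for u in q:
  print(u, onz(f,u,.039).round(4),onz(f,u,.109).round(4))
for z,uv in ((.088,(280+202/6-.4,145+224/6-.4)),(.112,(280+196/6-.4,145+233/6-.4))): print(onz(f,uv,z))
g=imaging.grab_frame("side")
# bar top centre side guess, skirt top
print(tri((f,(313.3,181.9)),(g,(315+188/6-.4,180+150/6-.4))))
E
```

```text
1334.0 (293, 158, 42, 45)
[[301, 158], [293, 195], [326, 202], [334, 165]]
[301. 158.] [0.7263 0.0145 0.039 ] [0.7046 0.0121 0.109 ]
[293. 195.] [0.5842 0.0527 0.039 ] [0.5684 0.0488 0.109 ]
[326. 202.] [ 0.549  -0.0688  0.039 ] [ 0.5347 -0.0676  0.109 ]
[334. 165.] [ 0.69  -0.109  0.039] [ 0.6698 -0.1061  0.109 ]
[ 0.61695551 -0.02667921  0.088     ]
[ 0.60559633 -0.02295618  0.112     ]
(array([ 0.61790145, -0.02676776,  0.08344332]), [np.float64(0.00031085345066124935), np.float64(0.00031085345066139344)])
```

>>> {"api": "move_arm", "payload": {"dp": [[0,-20,-23],[0,-30,-35],[0,-30,-35],[0,-30,-35],[0,-30,-35]], "spin": [0,0,0,0,0], "fingers": 0.45}}

```text
time: 0.98
eef_pos: [0.3593, -0.4889, 0.2315]
tool_rot: [0.696, 0.126, -0.696, 0.127]
ft_force: [0.6, 0.0, 0.1]
opening: 0.0385
```

>>> {"api": "move_arm", "payload": {"dp": [[0,-30,-35],[0,-30,-35],[0,-30,-35],[0,-30,-35],[0,-30,-35]], "spin": [0,0,0,0,0]}}

```text
time: 1.6
eef_pos: [0.4703, -0.2869, 0.2316]
tool_rot: [0.696, 0.126, -0.695, 0.127]
ft_force: [0.0, -0.5, -0.2]
opening: 0.038
```

>>> {"api": "move_arm", "payload": {"dp": [[0,-30,-35],[0,-30,-35],[0,-30,-35],[0,-30,-35],[0,-30,-35]], "spin": [0,0,0,0,0]}}

```text
time: 2.22
eef_pos: [0.5812, -0.0849, 0.2315]
tool_rot: [0.696, 0.126, -0.696, 0.127]
ft_force: [0.5, -1.6, 0.9]
opening: 0.0383
```

>>> {"api": "move_arm", "payload": {"dp": [[0,-20,-22],[0,-15,-18],[0,0,0],[0,0,0]], "spin": [0,0,-0.12,0]}}

```text
time: 2.72
eef_pos: [0.6056, -0.0397, 0.2312]
tool_rot: [-0.687, -0.167, 0.687, -0.167]
ft_force: [-0.8, -0.0, -0.2]
opening: 0.0383
```

```bash
python3 - <<'E'
from h import *
s=observe();M=R.from_quat(s["tool_rot"]).as_matrix();print(s["eef_pos"],s["joints"].round(3),np.degrees(np.arctan2(M[1,1],M[0,1])))
f=imaging.grab_frame("wrist");cv2.imwrite("pics/w1.png",f["img"][...,::-1]);np.save("w1.npy",f,allow_pickle=True)
print(f["cam_to_world"].round(3),proj(f,(.610,-.0247,.100)),proj(f,(.617,-.0267,.088)),proj(f,(.6036,-.0227,.112)))
E
```

```text
[ 0.60558906 -0.03967612  0.23121551] [ 0.047  0.443 -0.077  1.881  0.045  0.819 -1.146] -62.60940654080184
[[ 0.46   0.856  0.236  0.665]
 [-0.888  0.444  0.122 -0.007]
 [-0.    -0.266  0.964  0.373]
 [ 0.     0.     0.     1.   ]] [306.75515669 179.82819216] [312.06411191 172.24902136] [301.33037544 187.42728609]
```

View pics/w1.png

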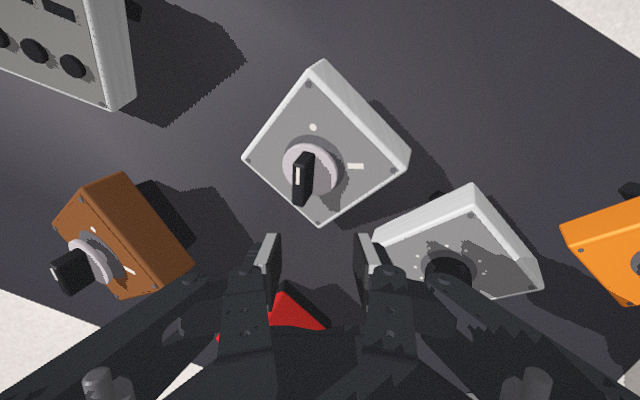

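```bash
python3 - <<'E'
from h import *
f=np.load("w1.npy",allow_pickle=True).item()
a=f["img"][110:230,240:400,::-1].copy()
a=cv2.resize(a,None,fx=5,fy=5,interpolation=cv2.INTER_CUBIC)
n=np.array([-.479,.142,.866]);G=np.array([.610,-.0247,.100])
u=np.array([.959*.866,-.284*.866,.5]);l=np.cross(n,u)
b=np.cos(.698)*u+np.sin(.698)*l;t=np.cross(n,b)
for p,c in [(G+.014*n+sx*.025*b+sy*.007*t,(0,255,0)) for sx in(-1,1) for sy in (-1,1)]+[(G-.014*n+.03*(np.cos(k)*u+np.sin(k)*l),(0,0,255)) for k in np.arange(0,6.28,.4)]:
  q=proj(f,p); cv2.circle(a,tuple(((q-[240,110]+.5)*5).astype(int).tolist()),4,c,-1)
cv2.imwrite("pics/w1z.png",a)
E
```

```text
(no output)
```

View pics/w1z.png

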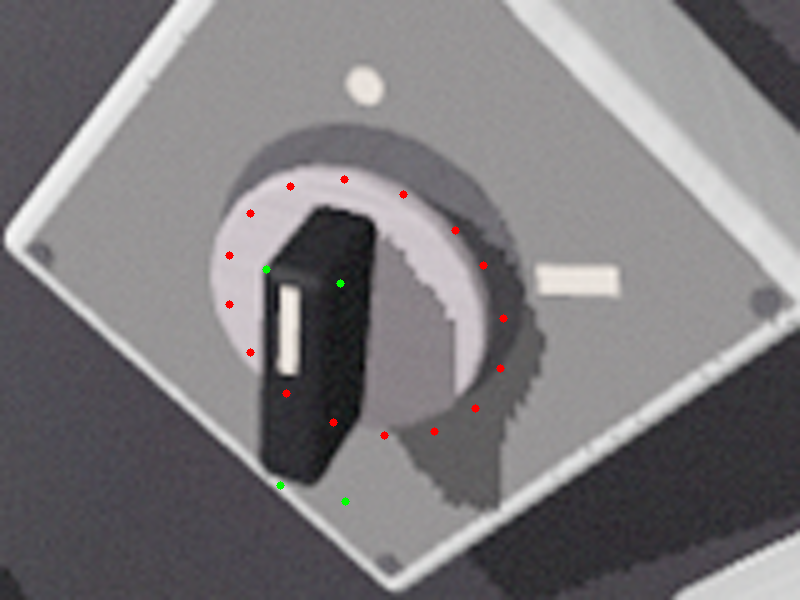

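>>> {"api": "move_arm", "payload": {"dp": [[25,-7,-6],[35,-7,-6],[20,0,0],[0,0,0]], "spin": [0,0,0,0]}}

```text
time: 3.28
eef_pos: [0.6082, -0.0222, 0.1498]
tool_rot: [-0.686, -0.167, 0.688, -0.167]
ft_force: [-0.2, -0.3, 0.7]
opening: 0.0383
```

```bash
cat > look.py <<'E'
import sys
from h import *
name=sys.argv[1];G=np.array(eval(sys.argv[2]));th=float(sys.argv[3]) if len(sys.argv)>3 else 0.
s=observe();M=R.from_quat(s["tool_rot"]).as_matrix();print(s["eef_pos"],s["joints"].round(3),np.degrees(np.arctan2(M[1,1],M[0,1])),s["ft_force"].round(1),s["opening"])
f=imaging.grab_frame("wrist")
a=cv2.resize(f["img"][...,::-1],None,fx=1.25,fy=1.25,interpolation=cv2.INTER_CUBIC)
n=np.array([-.479,.142,.866])
u=np.array([.959*.866,-.284*.866,.5]);l=np.cross(n,u)
al=.698-th
b=np.cos(al)*u+np.sin(al)*l;t=np.cross(n,b)
for p,c in [(G+.014*n+sx*.025*b+sy*.007*t,(0,255,0)) for sx in(-1,1) for sy in (-1,1)]+[(G-.014*n+.03*(np.cos(k)*u+np.sin(k)*l),(0,0,255)) for k in np.arange(0,6.28,.4)]+[(s["eef_pos"],(255,255,0))]:
  q=proj(f,p); cv2.circle(a,tuple(((q+.5)*1.25).astype(int).tolist()),3,c,-1)
cv2.imwrite(f"pics/{name}.png",a)
E
python3 look.py w2 ".610,-.021,.100"
```

```text
[ 0.60823908 -0.02222013  0.14978227] [ 0.013  0.549 -0.071  1.936  0.061  0.663 -1.19 ] -62.64861944863109 [-0.2 -0.3  0.7] 0.03833613324960674
```

View pics/w2.png

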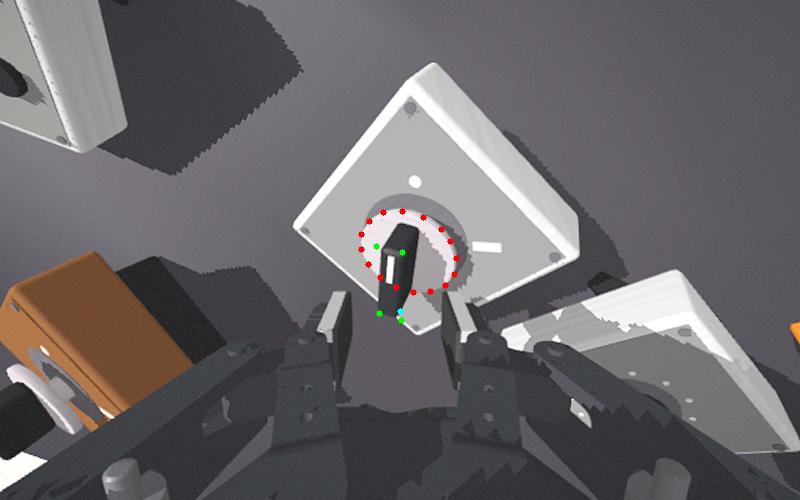

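>>> {"api": "move_arm", "payload": {"dp": [[0,-2,-2],[20,0,0],[20,0,0],[6,0,0],[0,0,0]], "spin": [0,0,0,0,0], "fingers": 0.37}}

```text
time: 3.95
eef_pos: [0.611, -0.0186, 0.1058]
tool_rot: [0.687, 0.168, -0.687, 0.168]
ft_force: [0.9, 0.2, -0.2]
opening: 0.0317
```

```bash
python3 look.py w3 ".610,-.021,.100"
```

```text
[ 0.61104742 -0.018638    0.10584856] [ 0.003  0.612 -0.066  1.956  0.07   0.575 -1.201] -62.52337599941626 [ 0.9  0.2 -0.2] 0.03166726818258507
```

View pics/w3.png

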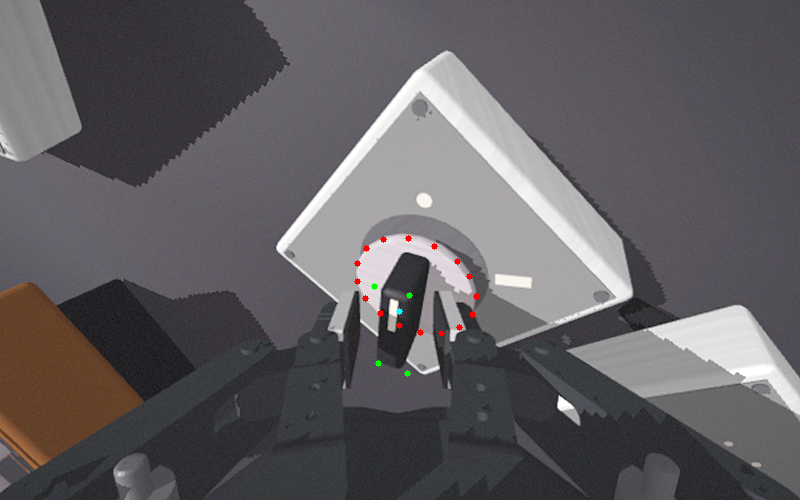

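>>> {"api": "move_arm", "payload": {"dp": [[3,0,0],[0,0,0],[0,0,0],[0,0,0]], "spin": [0,0,0,0], "fingers": 0.0}}

```text
time: 4.5
eef_pos: [0.6125, -0.0191, 0.1037]
tool_rot: [0.688, 0.167, -0.686, 0.168]
ft_force: [1.4, -1.3, 4.5]
opening: 0.0145
```

```bash
python3 look.py w4 ".610,-.021,.100"
```

```text
[ 0.61245248 -0.01907249  0.10372351] [ 0.003  0.615 -0.065  1.956  0.071  0.568 -1.202] -62.53813891192905 [ 1.4 -1.3  4.5] 0.014501219053027328
```

View pics/w4.png

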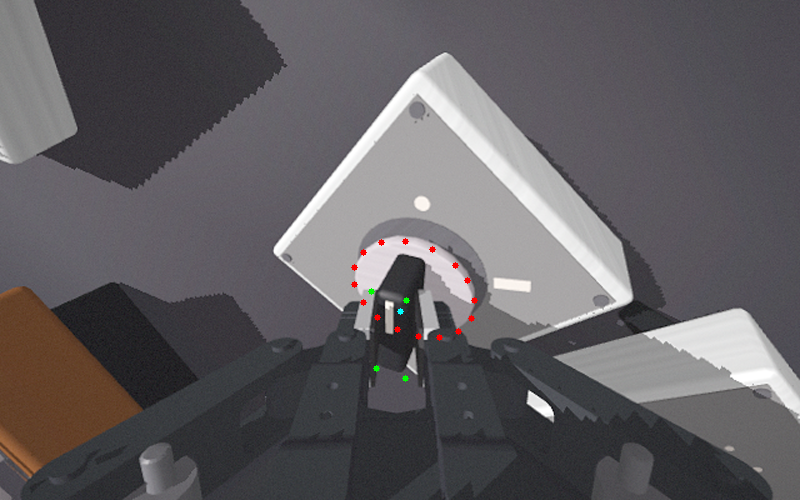

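>>> {"api": "move_arm", "payload": {"dp": [[2.6,1,-1],[2.6,1,-1],[2.6,1,-1],[0,0,0],[0,0,0]], "spin": [0,0,0,0,0]}}

```text
time: 5.18
eef_pos: [0.6159, -0.0199, 0.0976]
tool_rot: [0.688, 0.168, -0.686, 0.168]
ft_force: [-2.5, 0.1, 16.9]
opening: 0.0145
```

```bash
python3 look.py w5 ".6138,-.0221,.0931"
```

```text
[ 0.61587721 -0.01993118  0.09757644] [ 0.004  0.628 -0.065  1.95   0.072  0.563 -1.2  ] -62.53548281066189 [-2.5  0.1 16.9] 0.014527353305230611
```

View pics/w5.png

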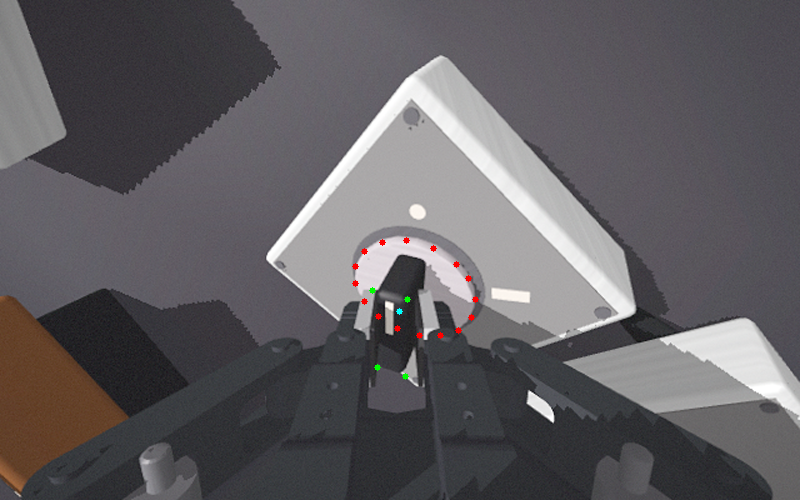

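>>> {"api": "move_arm", "payload": {"dp": [[1,0.5,-0.5],[0,0.6,0],[0,0.6,0],[0,0.6,0],[0,0.6,0]], "spin": [0,0.12,0.12,0.12,0.12]}}

```text
time: 5.85
eef_pos: [0.6157, -0.0225, 0.0979]
tool_rot: [-0.707, 0.001, 0.707, 0.001]
ft_force: [-8.3, -0.9, 24.5]
opening: 0.0127
```

```bash
python3 look.py w6 ".6138,-.0221,.0931" 0.44; python3 -c "
from h import *
print(observe()['torque'])"
```

```text
[ 0.61566763 -0.0225154   0.09792768] [-0.084  0.629  0.067  1.952 -0.075  0.563 -1.541] -90.21577499944398 [-8.3 -0.9 24.5] 0.012746917995728406
[-0.36510322  1.62449397 -0.17860802]
```

View pics/w6.png

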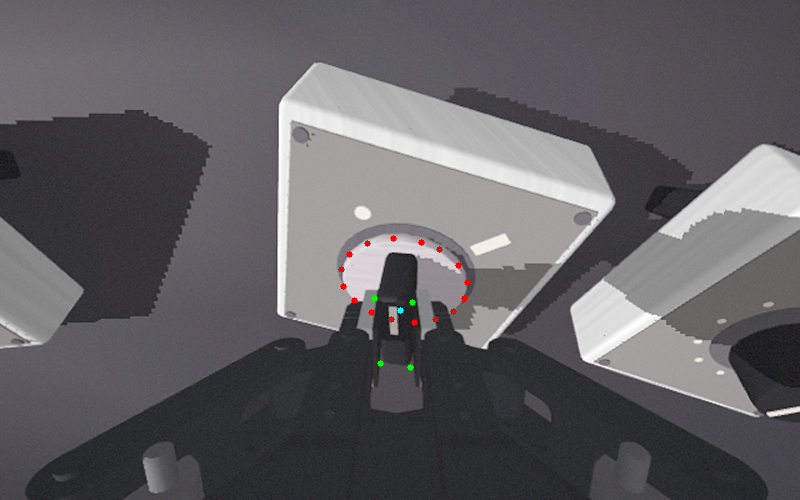

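>>> {"api": "move_arm", "payload": {"dp": [[0,0.6,0],[0,0.6,0],[0,0.6,0],[0,0.6,0],[0,0,0]], "spin": [0.12,0.12,0.12,0.12,0]}}

```text
time: 6.52
eef_pos: [0.6157, -0.0245, 0.0968]
tool_rot: [0.687, -0.168, -0.687, -0.168]
ft_force: [-6.9, -0.7, 20.7]
opening: 0.0125
```

```bash
python3 look.py w7 ".6138,-.0221,.0931" 0.9; python3 -c "
from h import *
print(observe()['torque'])"
```

```text
[ 0.61565656 -0.02447904  0.09683711] [-0.171  0.639  0.198  1.957 -0.223  0.565 -1.873] -117.482905811868 [-6.9 -0.7 20.7] 0.012538057923735066
[0.38719133 0.94621845 0.27665314]
```

View pics/w7.png

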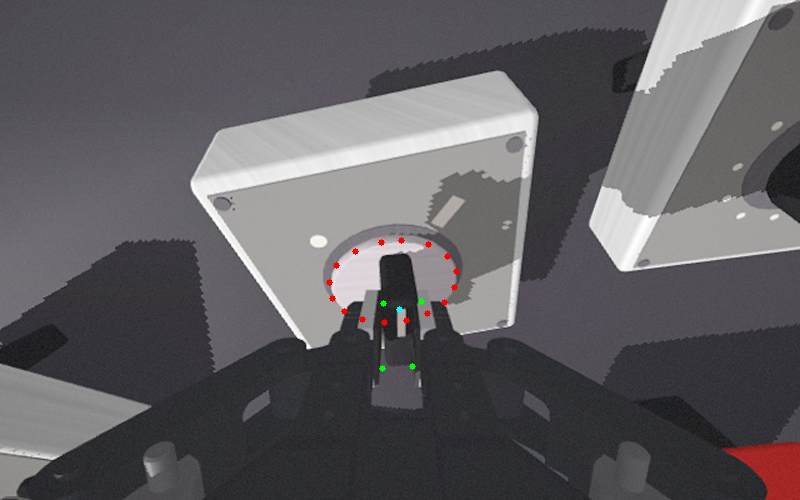

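>>> {"api": "move_arm", "payload": {"dp": [[0,0.6,0],[0,0.6,0],[0,0.6,0],[0,0.6,0],[0,0,0]], "spin": [0.12,0.12,0.12,0.12,0.08]}}

```text
time: 7.2
eef_pos: [0.6135, -0.0254, 0.0967]
tool_rot: [-0.613, 0.35, 0.615, 0.352]
ft_force: [-9.5, 2.0, 24.7]
opening: 0.0125
```

>>> {"api": "move_arm", "payload": {"dp": [[0,0,0],[0,0,0]], "spin": [0.05,0]}}

```text
time: 7.45
eef_pos: [0.6134, -0.0251, 0.0969]
tool_rot: [-0.605, 0.364, 0.607, 0.366]
ft_force: [-9.6, 1.2, 23.0]
opening: 0.0123
```

```bash
python3 look.py w8 ".6138,-.0221,.0931" 1.4; python3 -c "
from h import *
print(observe()['torque'])"
```

```text
[ 0.61340864 -0.02510962  0.09686367] [-0.282  0.66   0.363  1.966 -0.408  0.589 -2.3  ] -152.12915560700256 [-9.6  1.2 23. ] 0.01234659055951957
[1.14813976 1.03978413 1.05723527]
```

View pics/w8.png

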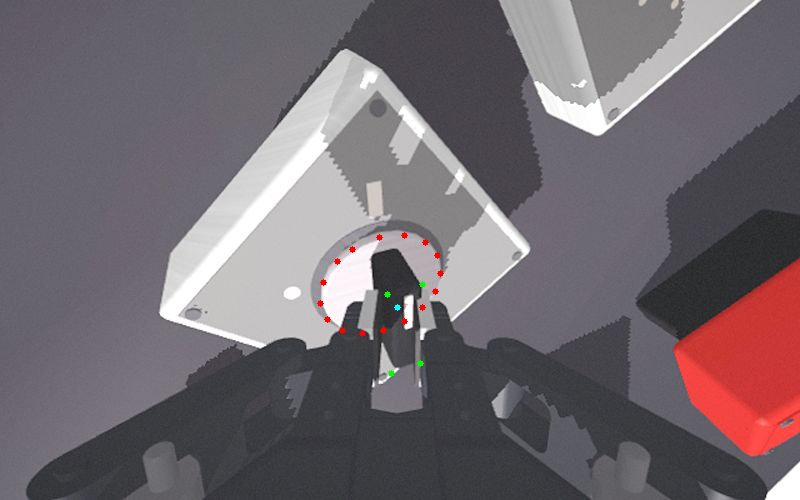

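>>> {"api": "move_arm", "payload": {"dp": [[-2.5,1,1],[-2.5,1,1],[-2.5,1,1],[0,0,0]], "spin": [0,0,0,0]}}

```text
time: 8.0
eef_pos: [0.6106, -0.0243, 0.102]
tool_rot: [0.606, -0.365, -0.605, -0.366]
ft_force: [-1.4, -0.1, 5.3]
opening: 0.0124
```

>>> {"api": "move_arm", "payload": {"dp": [[0,0,0],[0,0,0],[0,0,0],[0,0,0]], "spin": [0,0,0,0], "fingers": 0.35}}

```text
time: 8.5
eef_pos: [0.6102, -0.0254, 0.1007]
tool_rot: [-0.605, 0.367, 0.605, 0.367]
ft_force: [-0.1, 0.4, 0.6]
opening: 0.0299
```

```bash
python3 look.py w9 ".610,-.021,.100" 1.4
```

```text
[ 0.61021653 -0.02540339  0.10074764] [-0.288  0.651  0.369  1.973 -0.405  0.589 -2.309] -152.49449572474578 [-0.1  0.4  0.6] 0.029858061568409474
```

View pics/w9.png

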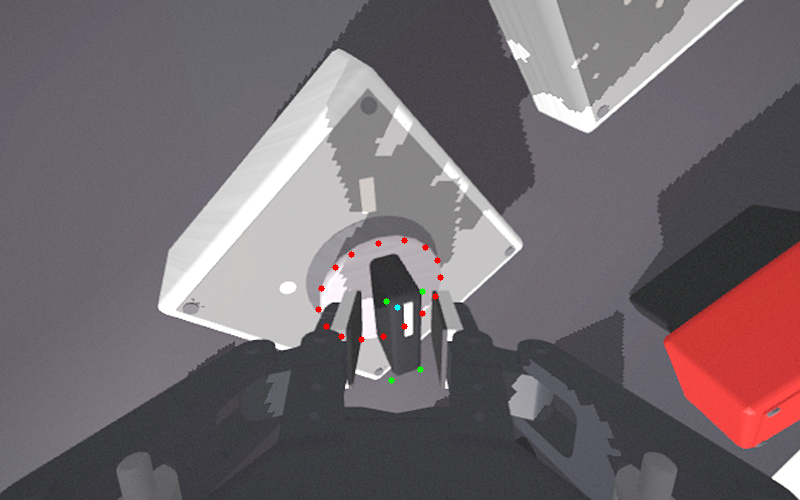

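>>> {"api": "move_arm", "payload": {"dp": [[-10,0,0],[-15,0,0],[-40,0,0],[-50,0,0],[0,0,0]], "spin": [0,0,0,0,0]}}

```text
time: 9.18
eef_pos: [0.6135, -0.0261, 0.2214]
tool_rot: [0.608, -0.365, -0.601, -0.369]
ft_force: [0.4, -0.3, 0.6]
opening: 0.0297
```

```bash
python3 look.py w10 ".610,-.021,.100" 1.4; python3 - <<'E'
from h import *
for n in("top","side"):
  f=imaging.grab_frame(n); cv2.imwrite(f"pics/{n}9.png",f["img"][...,::-1])
E
```

```text
[ 0.61354774 -0.02614929  0.22144524] [-0.367  0.497  0.475  1.898 -0.308  0.807 -2.391] -152.48993500937772 [ 0.4 -0.3  0.6] 0.029743749996739902
```

View pics/w10.png

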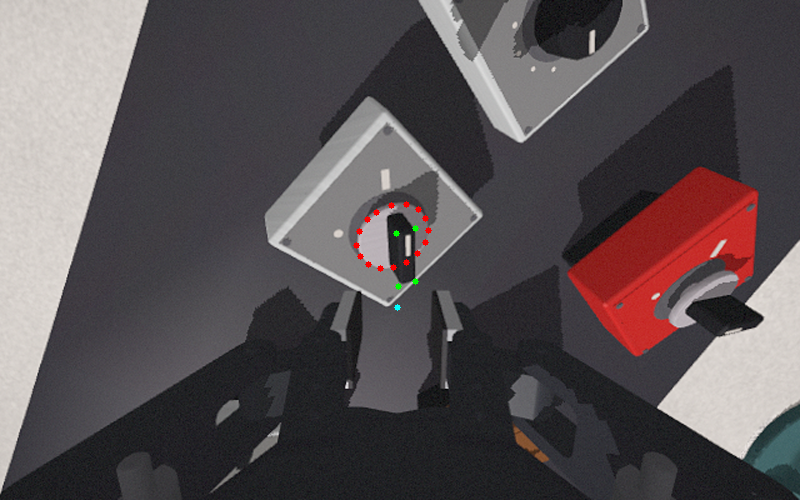

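View pics/top9.png

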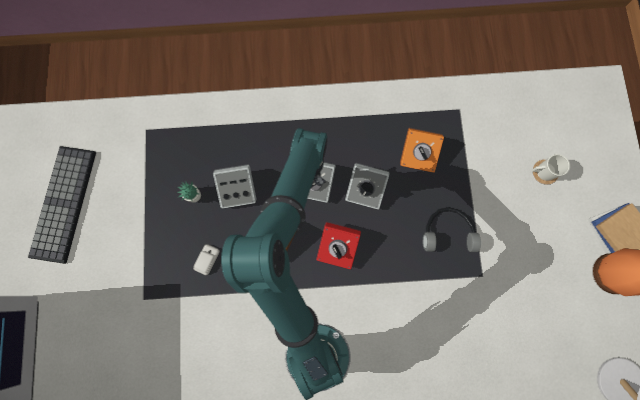

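```bash
python3 - <<'E'
from h import *
f=imaging.grab_frame("wrist")
a=f["img"][110:240,270:390,::-1].copy()
w=((a.min(2)>175)).astype(np.uint8)
cv2.imwrite("pics/w11.png",cv2.resize(a,None,fx=4.5,fy=4.5,interpolation=cv2.INTER_CUBIC))
n=np.array([-.479,.142,.866]);u=np.array([.959*.866,-.284*.866,.5]);l=np.cross(n,u)
for G in [np.array([.610,-.021,.1]),np.array([.610,-.021,.1])-.008*n]:
 for al in (-.702,-.5): 
  b=np.cos(al)*u+np.sin(al)*l
  print(al,[((proj(f,G+.014*n+k*b)-[270,110])*4.5).round() for k in (-.025,0,.025)], ((proj(f,G-.014*n)-[270,110])*4.5).round())
E
```

```text
-0.702 [array([229., 518.]), array([227., 426.]), array([225., 323.])] [179. 351.]
-0.5 [array([251., 510.]), array([227., 426.]), array([200., 331.])] [179. 351.]
-0.702 [array([216., 494.]), array([213., 403.]), array([209., 301.])] [167. 331.]
-0.5 [array([237., 487.]), array([213., 403.]), array([185., 309.])] [167. 331.]
```

View pics/w11.png

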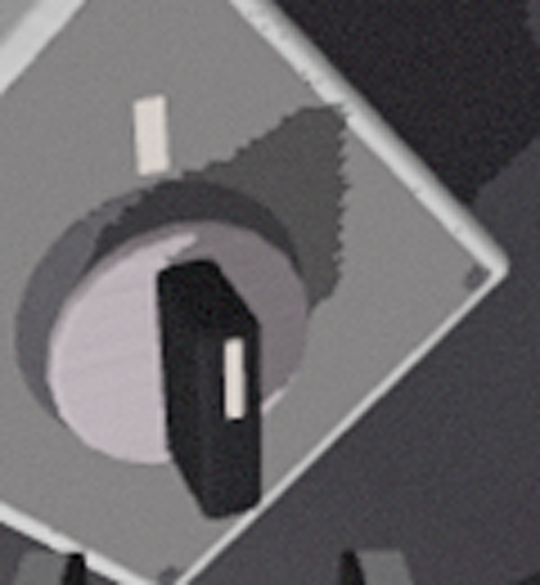

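```bash
python3 - <<'E'
from h import *
f1=np.load("w1.npy",allow_pickle=True).item(); f2=imaging.grab_frame("wrist")
n=np.array([-.479,.142,.866]);u=np.array([.959*.866,-.284*.866,.5]);l=np.cross(n,u)
P=np.array([.610,-.021,.1])-.03*n
def c(f,uv,h):
  o,v=ray(f,uv);t=((P+h*n-o)@n)/(v@n);x=o+v*t-P;return np.array([x@u,x@l])*1e3
for f,dot,dash,sk in((f1,(312.6,126.7),(355.2,165.6),(309.2,168.8)),(f2,(269.9,185.9),(303.2,139.6),(309.2,185.6))):
  A,B=c(f,dot,0),c(f,dash,0);print("dot",A.round(1),"dash",B.round(1),[ (h,(c(f,sk,h*1e-3)-(A+B)/2).round(1)) for h in(16,14,12,8)])
E
```

```text
dot [30.  26.9] dash [ 32.6 -29.5] [(16, array([-29. ,   2.4])), (14, array([-30.5,   2.2])), (12, array([-32.1,   1.9])), (8, array([-35.2,   1.4]))]
dot [23.7 25.6] dash [ 32.  -29.4] [(16, array([-25.9,   0.2])), (14, array([-27.4,   0.6])), (12, array([-29. ,   1.1])), (8, array([-32.1,   2. ]))]
```

```bash
python3 - <<'E'
from h import *
f1=np.load("w1.npy",allow_pickle=True).item(); f2=imaging.grab_frame("wrist")
for f,(x0,y0,x1,y1) in((f1,(285,110,370,200)),(f2,(255,120,345,230))):
  a=f["img"][y0:y1,x0:x1].astype(int)
  r,b=a[...,0],a[...,2]
  m=((a.min(2)>150)&(r-b>6)).astype(np.uint8)
  k,_,st,ce=cv2.connectedComponentsWithStats(m)
  print([(st[i,4],(ce[i]+[x0,y0]).round(1).tolist()) for i in range(1,k) if st[i,4]>8])
  m=((b-a[...,1]>5)&(a.min(2)>110)).astype(np.uint8)
  k,_,st,ce=cv2.connectedComponentsWithStats(m)
  print("skirt",[(st[i].tolist(),x0,y0) for i in range(1,k) if st[i,4]>60])
E
```

```text
[(np.int32(47), [312.6, 126.7]), (np.int32(100), [355.2, 165.5]), (np.int32(66), [297.4, 175.3])]
skirt []
[(np.int32(121), [302.3, 139.4]), (np.int32(44), [263.6, 184.0]), (np.int32(57), [320.8, 193.5])]
skirt [([28, 74, 23, 14, 88], 255, 120)]
```

```bash
python3 - <<'E'
from h import *
f1=np.load("w1.npy",allow_pickle=True).item(); f2=imaging.grab_frame("wrist")
n=np.array([-.479,.142,.866]);u=np.array([.959*.866,-.284*.866,.5]);l=np.cross(n,u)
P=np.array([.610,-.021,.1])-.03*n
def c(f,uv,h):
  o,v=ray(f,uv);t=((P+h*n-o)@n)/(v@n);x=o+v*t-P;return np.array([x@u,x@l])*1e3
for f,dot,dash,mk,sk in((f1,(312.6,126.7),(355.2,165.5),(297.4,175.3),(309.2,168.8)),(f2,(263.6,184),(302.3,139.4),(320.8,193.5),(309,185.4))):
  A,B=c(f,dot,0),c(f,dash,0);d=A-B;ex=np.array([d[1],-d[0]])/np.linalg.norm(d);ey=d/np.linalg.norm(d)
  print("dot",A.round(1),"dash",B.round(1))
  for nm,p,h0 in(("mark",mk,44),("skirt",sk,16)):
    print(nm,[(k,np.round([(c(f,p,(h0-k)*1e-3)-(A+B)/2)@ex,(c(f,p,(h0-k)*1e-3)-(A+B)/2)@ey],1).tolist()) for k in(0,2,4,8)])
E
```

```text
dot [30.  26.9] dash [ 32.7 -29.4]
mark [(0, [-21.5, 9.8]), (2, [-23.2, 9.6]), (4, [-24.9, 9.5]), (8, [-28.4, 9.2])]
skirt [(0, [-28.9, 3.8]), (2, [-30.4, 3.6]), (4, [-32.0, 3.4]), (8, [-35.2, 3.1])]
dot [30.2 27.2] dash [ 32.7 -29.2]
mark [(0, [-23.1, -6.9]), (2, [-24.8, -6.4]), (4, [-26.5, -5.9]), (8, [-29.9, -4.8])]
skirt [(0, [-29.2, 0.3]), (2, [-30.7, 0.8]), (4, [-32.3, 1.3]), (8, [-35.3, 2.4])]
```

```bash
python3 -c "
from h import *
s=observe();print(s['time'],s['eef_pos'],s['ft_force']);print(ctrl.finish_job())"
```

```text
9.525 [ 0.60920933 -0.02517668  0.21476012] [ 0.02046073  0.38755099 -0.64900122]
the job is handed in; nothing more can be done
None
```

I switched the power unit on and handed the job in at 9.5 s; finishing it reports no verdict.

**What I did:** I gripped the bar with the tool pointing straight down and pushed the knob in about 7 mm along its axis. I then spun the tool clockwise about 90° until it met the end stop, where the wrist read about 1 N m. I backed out along the axis while still gripping, opened the fingers and lifted clear. The highest wrist force I saw was about 26 N.

**Last checks:**
- **Knob turned to on:** the bar lines up with where it should be at 1.4 rad. The angle worked out from the small white mark on the bar was rough: about 100° of turn between the before and after pictures, where 80° was expected. It shows the knob well past 1.2 rad but is not a precise reading.
- **Knob sprung out:** measured against the panel's white dot and dash, the skirt sits within about 0.5 mm of its rest height. The white mark on the bar agreed less closely, about 1.6 mm the other way, so within my reading error.
- **Other things on the desk:** by eye in the last top picture, the mouse, plant, headset and volume dial are where they started. I did not measure them.
- **Robot clear:** the tool was about 0.1 m above the knob with wrist force under 1 N, so it was touching nothing.

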